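# Load the module into the test lane and start the cycle

## Robot

A 6-joint arm with a two-finger parallel gripper is mounted at the origin on the work surface. World frame = base frame: x ahead of the robot, y to its left, z up, the work surface at z = 0. Lengths are in mm, angles in rad, forces in N, time in s.
With the tool pointing down it reaches from about 300 to 775 mm from the base axis. Payload 14.6 kg.
Tool frame: the origin (TCP) lies at the very end of the fingers, on their centre line; the grasp point (between the pads) lies 19 mm behind it; z points along the fingers, y is the line along which they close (so a half turn about z gives the same grasp; the last joint's range is limited). The gripper opens to 94 mm and grips with 3 to 60 N. Pads are 16 mm wide; open, the fingers measure 119 mm over their backs; the gripper's body (75 mm by 177 mm) begins 78 mm behind the grasp point.
Start: joints at [-1.255, 0.3, 1.521, -0, 1.321, -0.067], TCP at [205.428, -510.185, 170.546] pointing down, gripper open.
Joint ranges: [-3.03, 3.03], [-0.79, 2.21], [0.23, 2.52], [-1.04, 4.18], [0, 3.07], [-2.55, 2.55]. Speed limits (rad/s): [2.22, 2.22, 2.57, 3.14, 3.14, 3.14].

## Interface

Orientations are given as [roll, pitch, yaw] about the fixed x, y, z axes, in that order (R = Rz(yaw) Ry(pitch) Rx(roll)).
In Python, from cell import manip, camera, get_calibration gives the robot as it stands. The module is installed in compiled form; this text tells all that it offers.
- The arm moves only by the tool jog_arm, never from a script. Its argument "plan" is one flat list of numbers, 6 for each row, row after row: the shift along the world's x, y, z in m, then the turn, a rotation vector about the world's x, y, z in degrees. A call has 1 to 20 rows; each row is the pose to reach, as a shift and turn from the pose commanded when the call began; what a row does not reach only later rows make up. A row lasts 1/10 s, in which the tool goes at most 50 mm and 8.59 degrees, less where a joint would pass 70% of its speed; a pose out of reach is approached as far as the arm can. A call with a gripper value outside its range is refused whole. "claw" is the finger opening in m, from 0 to 0.094, set as the call begins (left out, the last holds). The fingers move at their own pace and stop on an object; "force" is the grip in N (left out, the last holds). Time passes only in rows, so rows that repeat a pose let the fingers close. It gives the time, the measured TCP pose, the force, the opening and the grip force at its end, in the units of the state.
- manip.read_state(): the state, without advancing time (a new reading comes with each control period).
- camera(name): name is "side" or "top" or "wrist"; returns (picture, depth): 384x512x3 uint8, red, green, blue; 384x512 float32, mm along the optical axis (not along the pixel's ray), 0 where there is no reading.
- get_calibration(name): a dict with "fx", "fy", "cx", "cy" (pixels), "origin" and "attitude" of the camera in the world. Camera axes: x right, y down, z forward; pixel columns grow to the right and rows downward; lengths in mm; the calibration is good to about 2 mm. A picture is of the moment at which its call begins: read the wrist's pose just before it. get_calibration takes no time and is no camera call; for the wrist camera it gives the pose at the moment of the call.
- manip.sign_off(): hands the job in; it is judged then, once.
The state is a dict: "clock": time; "joints": joint angles; "qd": joint speeds; "effort": joint torques, N m; "eef_pos": TCP position; "eef_rot": TCP orientation; "wrist_force": force on the tool from outside, world axes, zero at the start; "moment": the same for the moment, N m; "finger_gap": finger opening in mm; "finger_force": force on a finger pad.
Only numpy, scipy, OpenCV 4.12 (cv2) and the standard library are available. Lean on these libraries where they do the work, as an engineer would, in place of code of your own. Each camera call takes 0.05 s, during which the arm holds its last target. There are 200 camera calls.

## Task

Push the white control module, with the fingers only, down the lane between the two steel guide rails until it sits square against the end stop, without the module ever touching either rail: its glossy sides scratch easily. Never lift, carry or tip it. Once it is home, and not before, press the black start button on the console fully down and let it go, and leave everything else on the bench where it stands.

Things in the scene. Friction and masses are not known exactly. Their poses are not given: they have to be found in the camera images.
- module: white plastic box with a dark panel on top, 90 mm long (its x) x 70 mm wide (its y) x 45 mm high, vertical sides, about 0.35 kg (varies). Origin: centre of its underside, z up. It stands loose on the base plate on the open apron before the lane's mouth, usually off to one side (up to 35 mm) and askew (up to about 0.35 rad) to the lane's direction; its +x points roughly down the lane.
- station: flat dark steel base plate on the bench, fixed, 460 x 240 mm, 10 mm thick. Its +x is the lane's direction (in which the module is pushed), its y = 0 line the lane's centre line, z up; origin on the bench (plate's underside), so the plate's upper face is at z = 0.010. The plate spans x -0.240 to 0.220 and y -0.120 to 0.120; the apron, with no rails, is x < -0.040; the lane spans x -0.040 to 0.160. All in the station's frame. With the module home its centre is at x = 0.115.
- rail_left: steel guide rail, fixed to the plate, 200 mm long (its x), 12 mm wide, 25 mm high; origin: centre of its underside, on the plate's upper face, at x 0.060, y +0.056 in the station's frame. Inner face at y = +0.050: the lane is 100 mm wide.
- rail_right: the same rail on the other side, at y -0.056; inner face at y = -0.050.
- end_stop: green stop block, fixed across the lane's end, 80 mm wide, 35 mm high above the plate, with a flat black rubber face towards the lane. Origin: foot of that face, on the plate's upper face and the lane's centre line, at x = 0.160 in the station's frame.
- start_top (a point): centre of the top of the round black start button, 30 mm diameter, on a low white console (70 x 100 mm, 35 mm high) fixed on the bench beyond the end stop. It is pressed straight down.
- start (a joint): travel of the start button, m: 0 up, 0.006 fully down; a spring (5 N when fully down) brings it back.
- gauge_pin: plain steel pin, upright cylinder 24 mm diameter, 45 mm high, standing on the base plate outside a rail; bystander. Origin: on its underside
- thumb_screw: dark steel thumb screw standing on its 26 mm head, 34 mm high, on the base plate outside a rail; bystander. Origin: on its underside
- screwdriver: screwdriver lying on the bench left of the console; bystander. Origin: under its middle
- spare_dial: black dial, 48 mm diameter, 16 mm high, lying on the bench to the right of the station; bystander. Origin: on its underside
Mind the look-alikes: they are no part of the job. What is shaped like the module but orange or red is not meant.

How it is judged:
By the outcome, as a careful person would: the job done as asked, in the order asked, and still so for the second after the job is handed in, with the robot touching nothing.
It also fails if it takes over 72 s, if anything falls off the work surface, if the arm or the gripper's body presses on something with over 40 N, if the wrist force passes 120 N, or if a joint passes its speed limit or range.

## Working session

There is one attempt and no reset: what is moved stays moved. The work goes in short steps, Python scripts to look and compute and a tool call to move; the robot and the scene stay as the last step left them, time stands still between calls to the robot, and variables do not carry over. Pictures are saved under pics/ and viewed, at most 10 in all, crops included, and the job is handed in when it is done.

Besides the shell and the picture viewer there is one more tool, called after "Request:" as name(argument=value, ...) on one line, values as JSON. jog_arm: Moves the arm, as the interface text tells. Its arguments: {"type":"object","properties":{"plan":{"type":"array"},"claw":{"type":"number"},"force":{"type":"number"}},"required":["plan"]}

```bash
mkdir -p pics; cat > h.py <<'E'
import numpy as np,cv2
from cell import manip,camera,get_calibration
def look(n,f):
    c=get_calibration(n);p,d=camera(n);cv2.imwrite(f'pics/{f}.png',p[:,:,::-1]);np.savez(f'pics/{f}.npz',p=p,d=d,o=np.array(c['origin']),a=np.array(c['attitude']),k=np.array([c['fx'],c['fy'],c['cx'],c['cy']]));return p,d,c
def R(a):
    a=np.array(a)
    if a.shape==(3,3):return a
    from scipy.spatial.transform import Rotation as Q
    return Q.from_euler('xyz',a).as_matrix()
def pt(f,u,v,z=None):
    s=np.load(f'pics/{f}.npz');fx,fy,cx,cy=s['k'];r=R(s['a'])@np.array([(u-cx)/fx,(v-cy)/fy,1.]);o=s['o']
    t=s['d'][int(round(v)),int(round(u))] if z is None else (z-o[2])/r[2]
    return o+t*r
E
python3 - <<'E'
from h import *
print(manip.read_state())
for n in('top','side'):
    p,d,c=look(n,n+'0');print(c)
E
```

```text
{'clock': 0.0, 'joints': array([-1.25461301e+00,  3.00483455e-01,  1.52159114e+00, -3.05025292e-05,
        1.32068925e+00, -6.66137392e-02]), 'qd': array([ 6.23615892e-04, -1.59744580e-03, -2.64921733e-05, -1.00460053e-04,
        1.23598829e-03, -1.69623452e-03]), 'effort': array([-3.46996538e-03, -5.31818676e+01, -3.52742100e+01,  7.07068574e-02,
        2.44100334e-02, -9.81397943e-05]), 'eef_pos': array([ 205.32058617, -509.90867712,  169.9753226 ]), 'eef_rot': array([-3.14042210e+00, -4.84801466e-05,  3.82804593e-01]), 'wrist_force': array([ 0.16884991, -0.74589067,  0.42617007]), 'moment': array([ 0.03489416, -0.02765552, -0.03283436]), 'finger_force': 0.0, 'finger_gap': 93.9245949616785}
{'fx': 405.7706796757792, 'fy': 405.7706796757792, 'cx': 254.3334062298191, 'cy': 190.20027222890843, 'origin': array([ 406.76246861,   19.29551107, 1131.84184407]), 'attitude': array([-3.03811803, -0.00437915, -1.56400366])}
{'fx': 436.8595476612326, 'fy': 436.8595476612326, 'cx': 261.3391999339652, 'cy': 195.69165402541805, 'origin': array([421.39686097, 738.80318268, 997.76357152]), 'attitude': array([-2.46554763, -0.00887946, -2.97169184])}
```

View pics/top0.png

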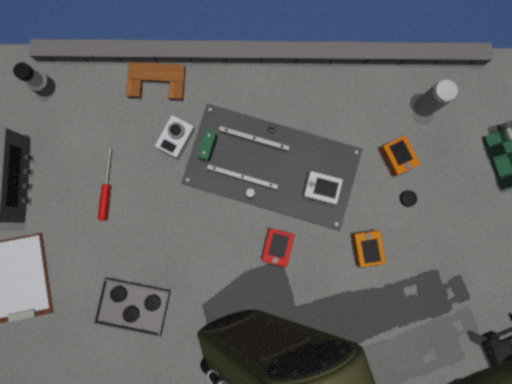

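View pics/side0.png

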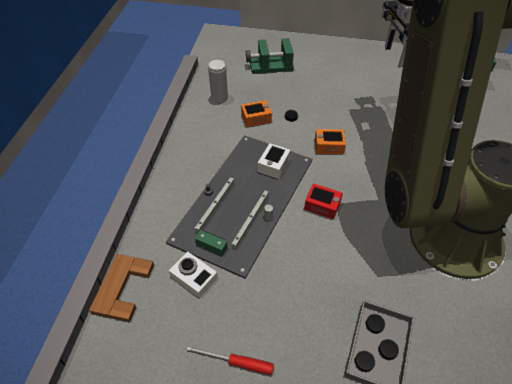

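The top view shows the module at (323,187), the plate's corners at about (210,105), (360,150), (338,228) and (183,183), and the lane running left to the green stop at (206,145). The console button is at (177,129), and the orange and red boxes are decoys.

```bash
python3 - <<'E'
from h import *
s=np.load('pics/top0.npz');p=s['p'];d=s['d'];fx,fy,cx,cy=s['k']
c=p[90:240,145:375];c=cv2.resize(c,None,fx=3.4,fy=3.4,interpolation=cv2.INTER_CUBIC)
cv2.imwrite('pics/c0.png',c[:,:,::-1])
v,u=np.mgrid[0:384,0:512];P=np.stack([(u-cx)/fx*d,(v-cy)/fy*d,d],-1)@R(s['a']).T+s['o'];Z=P[...,2]
def rect(m,n):
    k,l,st,_=cv2.connectedComponentsWithStats(m.astype(np.uint8))
    for i in range(1,k):
        if st[i,4]>25:
            q=P[l==i];print(n,st[i],cv2.minAreaRect(q[:,:2].astype(np.float32)),'z',np.median(q[:,2]))
reg=(u>150)&(u<365)&(v>95)&(v<235)
rect(reg&(Z>28)&(Z<75),'high')
rect(reg&(Z>5),'plate')
print(np.median(Z[reg&(Z<6)]))
E
```

```text
high [155 116  39  42 906] ((669.7672729492188, 238.0408935546875), (70.8829116821289, 100.46627807617188), 63.35490036010742) z 35.713521233897836
high [219 126  71  25 347] ((665.195068359375, 17.58448028564453), (199.5110626220703, 13.181564331054688), 74.00164031982422) z 34.437391953753604
high [197 130  20  31 384] ((643.8233642578125, 145.4716339111328), (34.84964370727539, 80.3534164428711), 74.1434555053711) z 44.31195247754863
high [207 165  71  25 339] ((557.8828735351562, 48.39746856689453), (199.1365509033203, 12.583586692810059), 73.87960815429688) z 34.74847852474204
high [304 172  39  33 924] ((527.8107299804688, -169.26336669921875), (90.62642669677734, 71.44444274902344), 75.92375946044922) z 55.12565228912888
high [246 189   9   9  67] ((511.5580139160156, 26.83831024169922), (20.59486961364746, 21.390995025634766), 0.8031541109085083) z 54.67781969329849
high [268 229  26   6  96] ((409.4977111816406, -55.163726806640625), (13.29250431060791, 66.64529418945312), 0.3869108557701111) z 44.66615014404613
plate [168  96  16   5  65] ((784.333740234375, 239.52903747558594), (12.057426452636719, 40.17950439453125), 5.875470161437988) z 20.022727391009994
plate [  181   104   182   127 13827] ((558.7635498046875, -24.59185791015625), (467.1079406738281, 316.413330078125), 73.52045440673828) z 10.507689796938621
plate [ 155  115   40   44 1004] ((577.767578125, 132.70452880859375), (394.0924987792969, 114.49211883544922), 49.75168228149414) z 35.26486385423243
plate [267 229  27   6  98] ((409.4857177734375, -54.513885498046875), (13.411921501159668, 67.91382598876953), 0.5213178396224976) z 44.56965835931862
-0.04964354149524297
```

View pics/c0.png

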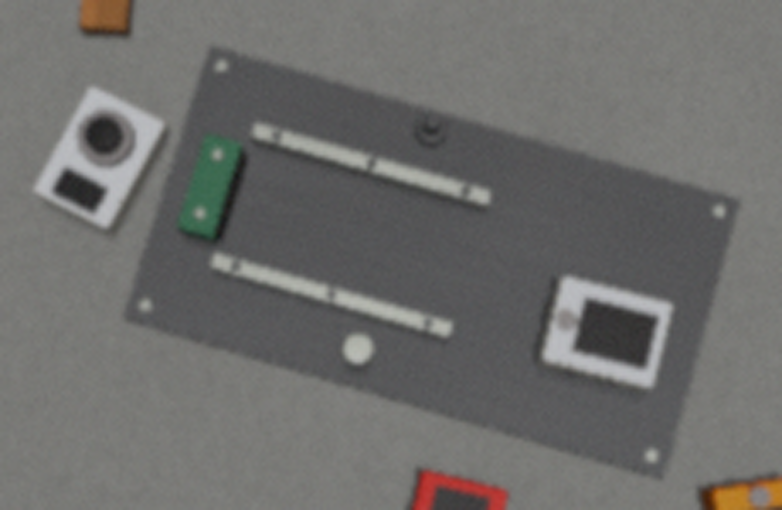

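Station frame from the rails: origin at world (594.9,-24.7), lane direction at 74.0°. The stop measures within 1 mm of where this predicts. The module is at station x -157, y +25 and about 2° askew. I'll push it sideways first with both fingers on its long side, which also squares it up, and then push it down the lane from behind.

Request:
jog_arm(plan=[0.045,0.06,0,0,0,-6,0.08,0.11,0,0,0,-12,0.11,0.15,0,0,0,-18,0.14,0.19,0,0,0,-24,0.17,0.23,0,0,0,-30,0.2,0.27,0,0,0,-36,0.23,0.31,0,0,0,-38,0.26,0.358,0,0,0,-38,0.26,0.358,0,0,0,-38,0.26,0.358,0,0,0,-38,0.26,0.358,0,0,0,-38], claw=0.06)

```text
clock: 1.2
eef_pos: [465.4, -151.7, 170.2]
eef_rot: [3.141, 0.001, -0.279]
wrist_force: [0.2, -0.2, 0.7]
finger_gap: 59.9
finger_force: 0.0
```

```bash
python3 - <<'E'
from h import *
p,d,c=look('wrist','w1');s=manip.read_state();print(s['clock'],s['eef_pos'],s['eef_rot'],s['finger_gap'])
s=np.load('pics/top0.npz')
for u,v in((175.9,129.7),(175,128),(177,131),(174,131)):print(pt('top0',u,v))
E
```

```text
1.25 [ 465.08346809 -152.4834571   170.29611221] [ 3.14150212e+00  5.80740959e-04 -2.80134352e-01] 59.87723869505514
[681.04792203 228.27780533  57.84647069]
[686.87238471 231.70794209  53.40249317]
[678.06843551 225.65634946  55.54418158]
[678.98966685 234.54455056  51.63439545]
```

View pics/w1.png

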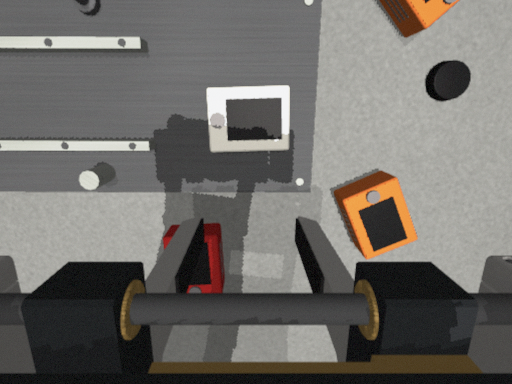

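The wrist view shows the module at (248,119), nearly parallel to the rails (edges at rows 42 and 146). The red box at (200,255) lies clear of where the fingers come down. Next I descend and push it sideways.

Request:
jog_arm(plan=[0,0,-0.045,0,0,0,0,0,-0.09,0,0,0,0,0,-0.125,0,0,0,0,0,-0.145,0,0,0,0,0,-0.145,0,0,0,0.006,-0.0017,-0.145,0,0,0,0.012,-0.0034,-0.145,0,0,0,0.017,-0.0049,-0.145,0,0,0,0.02,-0.0057,-0.145,0,0,0,0.023,-0.0066,-0.145,0,0,0,0.026,-0.0075,-0.145,0,0,0,0.029,-0.0083,-0.145,0,0,0,0.032,-0.0092,-0.145,0,0,0,0.035,-0.01,-0.145,0,0,0,0.038,-0.0109,-0.145,0,0,0,0.041,-0.0118,-0.145,0,0,0,0.043,-0.0123,-0.145,0,0,0,0.0445,-0.0128,-0.145,0,0,0,0.0445,-0.0128,-0.145,0,0,0])

```text
clock: 3.15
eef_pos: [510.0, -165.0, 25.5]
eef_rot: [-3.142, -0.0, -0.28]
wrist_force: [-0.2, -0.4, -0.5]
finger_gap: 59.8
finger_force: 0.0
```

Request:
jog_arm(plan=[-0.01,0.0029,0,0,0,0,-0.03,0.0086,0,0,0,0,-0.03,0.0086,0.05,0,0,0,-0.03,0.0086,0.1,0,0,0,-0.03,0.0086,0.145,0,0,0,-0.03,0.0086,0.145,0,0,0])

```text
clock: 3.75
eef_pos: [481.5, -157.0, 176.4]
eef_rot: [3.141, -0.009, -0.28]
wrist_force: [0.5, -0.0, -0.2]
finger_gap: 60.0
finger_force: 0.0
```

```bash
cat > m.py <<'E'
from h import *
import sys
def mod(f):
    look('top',f)
    s=np.load(f'pics/{f}.npz');d=s['d'];fx,fy,cx,cy=s['k']
    v,u=np.mgrid[0:384,0:512];P=np.stack([(u-cx)/fx*d,(v-cy)/fy*d,d],-1)@R(s['a']).T+s['o']
    th=np.deg2rad(73.98);e=np.array([np.cos(th),np.sin(th)]);n=np.array([-e[1],e[0]]);r=P[...,:2]-[594.9,-24.7];X=r@e;Y=r@n;Z=P[...,2]
    m=(abs(Y)<75)&(X>-240)&(X<158)&(Z>50)&(Z<62)
    k,l,st,_=cv2.connectedComponentsWithStats(m.astype(np.uint8))
    for i in range(1,k):
        if st[i,4]>150:
            q=l==i;print('mod',cv2.minAreaRect(np.stack([X[q],Y[q]],-1).astype(np.float32)),np.median(Z[q]))
    s=manip.read_state();r=s['eef_pos'][:2]-[594.9,-24.7];print(s['clock'],'tcp',r@e,r@n,s['eef_pos'],s['eef_rot'],s['wrist_force'])
mod(sys.argv[1])
E
python3 m.py t1
```

```text
3.8 tcp -158.3993776208438 73.6480980097866 [ 480.39806196 -156.62312669  173.00008897] [ 3.14104888 -0.00508146 -0.2803672 ] [ 0.03595808 -0.41595613 -0.74646455]
```

View pics/t1.png

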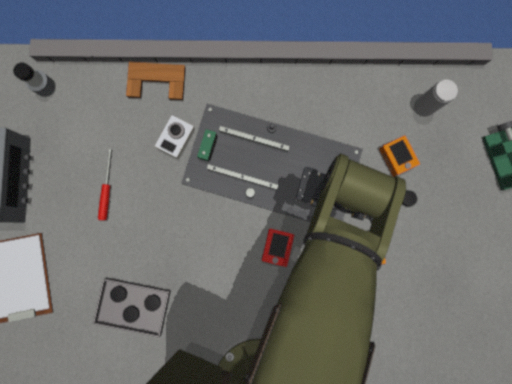

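The arm hides the module in the top view, so I'll measure with the wrist camera's depth.

```bash
sed -i "s/def mod(f):/def mod(f,cam='wrist'):/; s/look('top',f)/look(cam,f)/; s/mod(sys.argv\[1\])/mod(*sys.argv[1:])/" m.py; sed -i "s/(Z>50)&(Z<62)/(Z>46)\&(Z<62)/; s/if st\[i,4\]>150/if st[i,4]>400/" m.py; python3 m.py w2
```

```text
mod ((-156.06748962402344, 24.14084243774414), (88.90416717529297, 70.0878677368164), 1.7455083131790161) 56.60455340647181
3.85 tcp -158.28167652007403 74.55195564057689 [ 479.56178757 -156.26055627  170.81951637] [ 3.14144843e+00 -1.30640151e-03 -2.80401951e-01] [-0.11730762  0.89841229 -0.4384995 ]
```

View pics/w2.png

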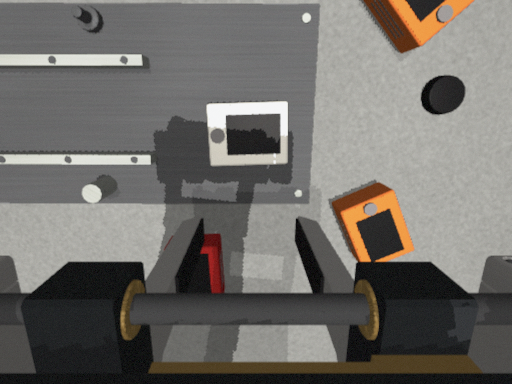

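The module hasn't moved, though by my estimate the fingers should have reached it. Before moving again I'll check my frame convention by projecting the TCP into the pictures.

```bash
python3 - <<'E'
from h import *
def proj(f,P):
    s=np.load(f'pics/{f}.npz');fx,fy,cx,cy=s['k'];q=R(s['a']).T@(np.array(P)-s['o']);return (fx*q[0]/q[2]+cx).round(1),(fy*q[1]/q[2]+cy).round(1)
s=np.load('pics/w2.npz');print(s['o'],s['a'])
print('tcp in w2',proj('w2',[479.56,-156.3,170.8]),'under',proj('w2',[479.56,-156.3,25]),'pushed end',proj('w2',[510,-165,25]),'module face',proj('w2',[494,-159,25]))
print('in t1',proj('t1',[480.4,-156.6,173]))
d=s['d']; print('finger tip depths',[(u,v,d[v,u],pt('w2',u,v)) for u,v in((302,222),(310,232),(198,222),(190,232))])
E
```

```text
[ 552.78040017 -176.49280685  388.67686142] [ 2.88222837e+00 -1.28699531e-03 -1.85178260e+00]
tcp in w2 (np.float64(249.9), np.float64(211.3)) under (np.float64(249.5), np.float64(173.3)) pushed end (np.float64(249.4), np.float64(148.2)) module face (np.float64(248.4), np.float64(161.9))
in t1 (np.float64(327.0), np.float64(201.6))
finger tip depths [(302, 222, np.float32(180.43365), array([ 480.38217286, -189.68122954,  219.52788554])), (310, 232, np.float32(165.8907), array([ 479.70766277, -191.44919646,  234.61839472])), (198, 222, np.float32(180.78221), array([ 498.02681793, -128.08814031,  219.11858858])), (190, 232, np.float32(165.51482), array([ 498.66081322, -126.32134965,  234.88027429]))]
```

```bash
python3 - <<'E'
from h import *
for f,tz in(('w1',170.3),('w2',170.8)):
    s=np.load(f'pics/{f}.npz');d=s['d'];fx,fy,cx,cy=s['k']
    v,u=np.mgrid[0:384,0:512];P=np.stack([(u-cx)/fx*d,(v-cy)/fy*d,d],-1)@R(s['a']).T+s['o'];Z=P[...,2]
    for a,b in((150,225),(280,350)):
        m=(u>a)&(u<b)&(v>190)&(v<260)&(Z>80)&(d>0)
        i=np.argsort(Z[m])[:200:20];print(f,np.c_[u[m],v[m]][i[:4]].tolist(),P[m][i].round(0)[:6].tolist())
    print(sorted(set(np.round(d[205:240:4,300],0))), [ (vv,round(float(Z[vv,300]))) for vv in range(205,240,4)])
E
```

```text
w1 [[204, 234], [204, 242], [203, 228], [202, 223]] [[471.0, -121.0, 206.0], [466.0, -120.0, 208.0], [476.0, -123.0, 210.0], [480.0, -124.0, 211.0], [485.0, -118.0, 213.0], [481.0, -124.0, 214.0]]
w1 [[295, 236], [297, 220], [296, 235], [296, 240]] [[453.0, -179.0, 206.0], [464.0, -183.0, 208.0], [455.0, -180.0, 210.0], [452.0, -179.0, 212.0], [464.0, -191.0, 213.0], [460.0, -181.0, 214.0]]
[np.float32(0.0), np.float32(172.0), np.float32(175.0), np.float32(179.0), np.float32(183.0), np.float32(189.0), np.float32(404.0), np.float32(406.0), np.float32(408.0)] [(205, 1), (209, 1), (213, 1), (217, 208), (221, 214), (225, 218), (229, 225), (233, 385), (237, 224)]
w2 [[204, 233], [203, 225], [193, 218], [203, 243]] [[486.0, -126.0, 209.0], [493.0, -128.0, 211.0], [499.0, -124.0, 213.0], [482.0, -125.0, 214.0], [500.0, -121.0, 216.0], [498.0, -128.0, 217.0]]
w2 [[295, 234], [296, 224], [302, 218], [296, 245]] [[469.0, -184.0, 208.0], [477.0, -186.0, 211.0], [480.0, -191.0, 213.0], [464.0, -183.0, 214.0], [474.0, -185.0, 216.0], [478.0, -197.0, 217.0]]
[np.float32(173.0), np.float32(175.0), np.float32(180.0), np.float32(183.0), np.float32(188.0), np.float32(405.0), np.float32(408.0), np.float32(409.0)] [(205, 3), (209, 2), (213, 2), (217, 211), (221, 217), (225, 221), (229, 228), (233, 226), (237, 229)]
```

```bash
python3 - <<'E'
from h import *
look('side','s1')
st=manip.read_state();t=st['eef_pos'];print(t)
for f in('s1','t1'):
    s=np.load(f'pics/{f}.npz');d=s['d'];fx,fy,cx,cy=s['k']
    v,u=np.mgrid[0:384,0:512];P=np.stack([(u-cx)/fx*d,(v-cy)/fy*d,d],-1)@R(s['a']).T+s['o'];Z=P[...,2]
    m=(np.hypot(P[...,0]-t[0],P[...,1]-t[1])<60)&(Z>100)&(Z<400)
    i=np.argsort(Z[m]);print(f,m.sum(),P[m][i][:80:8].round(0).tolist(),np.c_[u[m],v[m]][i[:3]])
p=np.load('pics/s1.npz')['p'][60:220,200:400];cv2.imwrite('pics/s1c.png',cv2.resize(p,None,fx=3.5,fy=3.5)[:,:,::-1])
E
```

```text
[ 479.10628699 -156.10596806  169.63301724]
s1 1086 [[477.0, -189.0, 205.0], [490.0, -120.0, 209.0], [472.0, -184.0, 213.0], [501.0, -119.0, 216.0], [493.0, -115.0, 218.0], [464.0, -181.0, 220.0], [498.0, -117.0, 222.0], [501.0, -117.0, 224.0], [462.0, -187.0, 226.0], [488.0, -115.0, 229.0]] [[296 114]
 [300 115]
 [291 130]]
t1 309 [[461.0, -103.0, 311.0], [439.0, -179.0, 322.0], [454.0, -147.0, 325.0], [458.0, -142.0, 326.0], [471.0, -98.0, 329.0], [465.0, -104.0, 330.0], [442.0, -199.0, 331.0], [517.0, -122.0, 331.0], [436.0, -186.0, 332.0], [434.0, -194.0, 332.0]] [[313 206]
 [351 215]
 [351 216]]
```

View pics/s1c.png

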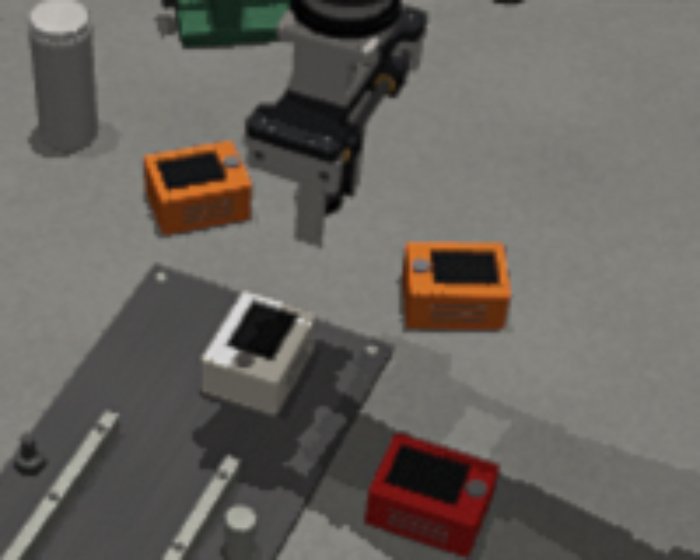

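Two cameras agree that the fingertips sit about 36 mm higher than the reported TCP: 206 mm against 170. The lateral position is right. So the first sweep passed at z≈61, over the 55 mm module, without touching it. From here I use tip z = reading + 36, and I'll check that as I descend.

Request:
jog_arm(plan=[-0.0096,0.0028,-0.045,0,0,0,-0.0096,0.0028,-0.09,0,0,0,-0.0096,0.0028,-0.13,0,0,0,-0.0096,0.0028,-0.16,0,0,0,-0.0096,0.0028,-0.17,0,0,0,-0.0096,0.0028,-0.175,0,0,0,-0.0096,0.0028,-0.18,0,0,0,-0.0096,0.0028,-0.18,0,0,0])

```text
clock: 4.7
eef_pos: [470.6, -153.7, -9.0]
eef_rot: [3.142, -0.001, -0.28]
wrist_force: [0.9, -0.1, 0.3]
finger_gap: 60.0
finger_force: 0.0
```

```bash
python3 - <<'E'
from h import *
look('side','s2')
st=manip.read_state();t=st['eef_pos'];print(t,st['wrist_force'])
s=np.load('pics/s2.npz');d=s['d'];fx,fy,cx,cy=s['k']
v,u=np.mgrid[0:384,0:512];P=np.stack([(u-cx)/fx*d,(v-cy)/fy*d,d],-1)@R(s['a']).T+s['o']
p=s['p'][100:220,220:370];cv2.imwrite('pics/s2c.png',cv2.resize(p,None,fx=5,fy=5,interpolation=cv2.INTER_CUBIC)[:,:,::-1])
E
python3 m.py w3
```

```text
[ 470.77203698 -153.74107815   -8.69507455] [0.58574334 0.59725226 0.07768024]
mod ((-156.128173828125, 23.866453170776367), (90.4268798828125, 70.21128845214844), 1.756914496421814) 56.57253059186226
4.8 tcp -158.3085819720113 83.64037560515575 [ 470.81888739 -153.7782594    -8.59898601] [ 3.14145573e+00 -1.41564551e-03 -2.80426666e-01] [ 1.16622768 -0.02227961 -0.41188828]
```

View pics/s2c.png

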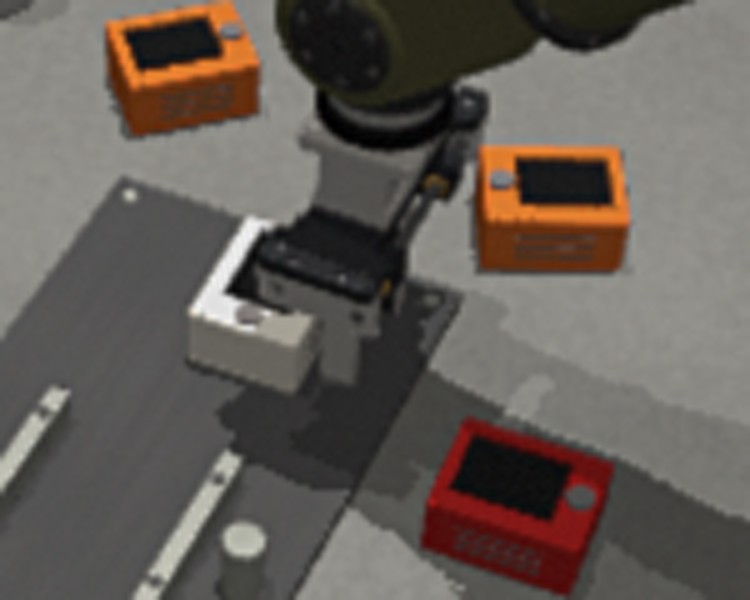

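The fingers now stand beside the module at tip height of about 27 mm, with no contact. I push sideways, stopping slightly short so I can measure.

Request:
jog_arm(plan=[0.006,-0.0017,0,0,0,0,0.012,-0.0034,0,0,0,0,0.015,-0.0043,0,0,0,0,0.018,-0.0052,0,0,0,0,0.0205,-0.0059,0,0,0,0,0.023,-0.0066,0,0,0,0,0.0255,-0.0073,0,0,0,0,0.028,-0.008,0,0,0,0,0.0305,-0.0088,0,0,0,0,0.033,-0.0095,0,0,0,0,0.035,-0.01,0,0,0,0,0.036,-0.0103,0,0,0,0,0.036,-0.0103,0,0,0,0])

```text
clock: 6.1
eef_pos: [506.6, -164.0, -9.5]
eef_rot: [-3.142, -0.001, -0.28]
wrist_force: [-1.5, 0.2, -0.5]
finger_gap: 60.3
finger_force: 0.4
```

```bash
python3 m.py w4
```

```text
mod ((-156.79051208496094, 10.86520004272461), (87.53328704833984, 90.07456970214844), 89.92842102050781) 56.56001167426979
6.15 tcp -158.2244186966194 46.42151468421455 [ 506.61559633 -163.96876091   -9.46829344] [ 3.14159192e+00 -6.79816377e-04 -2.80444463e-01] [-0.07369887  1.1440165  -0.22891573]
```

The far edge is at y≈-33, so the module's centre is at about +2. I push 2 mm more, then retreat and rise while turning for the rear push.

Request:
jog_arm(plan=[0.001,-0.0003,0,0,0,0,0.0021,-0.0006,0,0,0,0,0.0021,-0.0006,0,0,0,0,-0.008,0.0023,0,0,0,0,-0.025,0.007,0,0,0,0,-0.03,0.0086,0.03,0,0,0,-0.03,0.0086,0.07,0,0,0,-0.03,0.0086,0.1,0,0,0,-0.03,0.0086,0.12,0,0,0,-0.03,0.0086,0.12,0,0,0])

```text
clock: 7.15
eef_pos: [478.0, -155.9, 113.4]
eef_rot: [3.141, -0.006, -0.28]
wrist_force: [0.2, -0.8, -1.5]
finger_gap: 59.8
finger_force: 0.0
```

```bash
python3 m.py w5
```

```text
mod ((-156.9031524658203, -0.26122283935546875), (69.4270248413086, 90.21794128417969), 89.91726684570312) 56.62689348212419
7.2 tcp -158.28690253256534 77.13384323855871 [ 477.07872425 -155.55304837  111.38973306] [ 3.14133194e+00 -2.95331665e-03 -2.80428996e-01] [-0.0627286  -0.73499599 -0.10315729]
```

The module is now at y=-0.3 and square. Next I go behind it with the tool turned 90° and a 40 mm gap, so the fingers stay within the module's width.

Request:
jog_arm(plan=[0,-0.015,0,0,0,8,0,-0.03,0,0,0,16,0,-0.045,0,0,0,24,0,-0.06,0,0,0,32,0,-0.075,0,0,0,40,0,-0.092,0,0,0,48,0.015,-0.092,0,0,0,56,0.03,-0.092,0,0,0,64,0.04,-0.092,0,0,0,72,0.054,-0.092,0,0,0,80,0.054,-0.092,0,0,0,88,0.054,-0.092,0,0,0,90,0.054,-0.092,0,0,0,90,0.054,-0.092,0,0,0,90], claw=0.04)

```text
clock: 8.6
eef_pos: [530.0, -247.2, 109.4]
eef_rot: [-3.14, -0.0, 1.289]
wrist_force: [-0.1, 0.4, 0.1]
finger_gap: 39.9
finger_force: 0.0
```

```bash
python3 m.py w6
```

```text
mod ((-156.8963623046875, -0.5944595336914062), (70.22134399414062, 89.16061401367188), 89.87379455566406) 56.606681706821746
8.65 tcp -231.7683678352833 0.890527685245506 [ 530.082271   -247.22197954  109.73949174] [-3.14065899e+00 -1.90963638e-04  1.28893511e+00] [-0.10500141 -0.18546069  0.05990059]
```

Request:
jog_arm(plan=[0,0,-0.04,0,0,0,0,0,-0.08,0,0,0,0,0,-0.11,0,0,0,0,0,-0.119,0,0,0,0,0,-0.119,0,0,0,0.0028,0.0096,-0.119,0,0,0,0.0055,0.0192,-0.119,0,0,0,0.0072,0.025,-0.119,0,0,0,0.0088,0.0308,-0.119,0,0,0,0.0105,0.0365,-0.119,0,0,0,0.0121,0.0423,-0.119,0,0,0,0.0138,0.0481,-0.119,0,0,0,0.0155,0.0538,-0.119,0,0,0,0.0171,0.0596,-0.119,0,0,0,0.0188,0.0654,-0.119,0,0,0,0.0204,0.0711,-0.119,0,0,0,0.0221,0.0769,-0.119,0,0,0,0.0237,0.0827,-0.119,0,0,0,0.0248,0.0865,-0.119,0,0,0,0.0248,0.0865,-0.119,0,0,0])

```text
clock: 10.65
eef_pos: [555.1, -159.8, -8.7]
eef_rot: [-3.141, -0.001, 1.291]
wrist_force: [0.6, 0.1, -0.4]
finger_gap: 40.2
finger_force: 0.0
```

```bash
sed -i "s/if st\[i,4\]>400/if st[i,4]>200/" m.py
cat >> m.py <<'E'
f=sys.argv[1];s=np.load(f'pics/{f}.npz');d=s['d'];fx,fy,cx,cy=s['k']
v,u=np.mgrid[0:384,0:512];P=np.stack([(u-cx)/fx*d,(v-cy)/fy*d,d],-1)@R(s['a']).T+s['o']
th=np.deg2rad(73.98);e=np.array([np.cos(th),np.sin(th)]);n=np.array([-e[1],e[0]]);r=P[...,:2]-[594.9,-24.7];X=r@e;Y=r@n;Z=P[...,2]
t=manip.read_state()['eef_pos'][:2]-[594.9,-24.7];tx=t@e
m=(abs(Y)<48)&(X>tx+11)&(X<min(tx+112,158))&(Z>50)&(Z<61);print('ahead',m.sum(),cv2.minAreaRect(np.stack([X[m],Y[m]],-1).astype(np.float32)) if m.sum() else '')
E
python3 m.py w7
```

```text
mod ((-94.70751953125, 0.39815521240234375), (107.63019561767578, 70.3724136352539), 0.061199575662612915) 56.59267051528698
10.7 tcp -141.0942013476612 1.0449400654849623 [ 554.95746627 -160.02649243   -8.82507576] [-3.14070041e+00 -7.26395106e-04  1.29070241e+00] [ 0.2368468  -0.36978196 -0.25484157]
ahead 22967 ((-85.45968627929688, 0.4080352783203125), (89.13458251953125, 70.3724136352539), 0.06119956821203232)
```

The module sits at x≈-86, y +0.4, square, at the lane mouth. I continue 120 mm into the lane.

Request:
jog_arm(plan=[0.0017,0.0058,0,0,0,0,0.0033,0.0115,0,0,0,0,0.005,0.0173,0,0,0,0,0.0066,0.0231,0,0,0,0,0.0083,0.0288,0,0,0,0,0.0099,0.0346,0,0,0,0,0.0116,0.0404,0,0,0,0,0.0132,0.0461,0,0,0,0,0.0149,0.0519,0,0,0,0,0.0166,0.0577,0,0,0,0,0.0182,0.0634,0,0,0,0,0.0199,0.0692,0,0,0,0,0.0215,0.075,0,0,0,0,0.0232,0.0807,0,0,0,0,0.0248,0.0865,0,0,0,0,0.0265,0.0923,0,0,0,0,0.0282,0.098,0,0,0,0,0.0298,0.1038,0,0,0,0,0.0315,0.1096,0,0,0,0,0.0331,0.1153,0,0,0,0])

```text
clock: 12.7
eef_pos: [588.3, -45.0, -8.5]
eef_rot: [-3.142, 0.0, 1.29]
wrist_force: [0.3, -1.6, -0.3]
finger_gap: 40.3
finger_force: 1.0
```

```bash
python3 m.py w8
```

```text
mod ((24.75393295288086, 0.1385040283203125), (70.51484680175781, 108.20346069335938), 89.76801300048828) 56.59928822336812
12.75 tcp -20.51207173718053 0.6819147449050723 [588.58379156 -44.22730411  -8.42094826] [ 3.14144702e+00 -2.53802729e-04  1.29085728e+00] [0.60585477 0.95363888 0.15373985]
ahead 22840 ((34.66545867919922, 0.07601547241210938), (70.53547668457031, 88.35111999511719), 89.8338623046875)
```

Request:
jog_arm(plan=[0.0017,0.0058,0,0,0,0,0.0033,0.0115,0,0,0,0,0.005,0.0173,0,0,0,0,0.0066,0.0231,0,0,0,0,0.0083,0.0288,0,0,0,0,0.0099,0.0346,0,0,0,0,0.0116,0.0404,0,0,0,0,0.0132,0.0461,0,0,0,0,0.0149,0.0519,0,0,0,0,0.0166,0.0577,0,0,0,0,0.0182,0.0634,0,0,0,0,0.0193,0.0673,0,0,0,0,0.0199,0.0692,0,0,0,0,0.0204,0.0711,0,0,0,0,0.021,0.073,0,0,0,0,0.0215,0.075,0,0,0,0,0.0215,0.075,0,0,0,0])

```text
clock: 14.45
eef_pos: [609.8, 29.8, -8.4]
eef_rot: [3.141, -0.0, 1.29]
wrist_force: [0.3, -1.2, 1.5]
finger_gap: 39.9
finger_force: 0.5
```

```bash
python3 m.py w9
```

```text
mod ((102.81563568115234, 0.10608291625976562), (70.35308837890625, 107.70046997070312), 89.86186218261719) 56.600021383742344
14.5 tcp 56.5107316209183 0.7016042581471011 [609.82107175  29.80978494  -8.47733002] [ 3.14149802e+00 -4.34024796e-04  1.29038217e+00] [ 0.94961978 -1.46676256  0.63748112]
ahead 22930 ((112.09039306640625, 0.0604705810546875), (70.34735107421875, 89.15159606933594), 89.90321350097656)
```

The front face is at 156.7, about 3 mm short. I creep on until the force rises.

Request:
jog_arm(plan=[0.0003,0.001,0,0,0,0,0.0006,0.0019,0,0,0,0,0.0008,0.0029,0,0,0,0,0.001,0.0034,0,0,0,0,0.001,0.0034,0,0,0,0])

```text
clock: 15.0
eef_pos: [610.7, 33.0, -8.5]
eef_rot: [-3.141, -0.0, 1.29]
wrist_force: [-0.8, -2.0, 0.5]
finger_gap: 40.0
finger_force: 1.0
```

Request:
jog_arm(plan=[0.0001,0.0005,0,0,0,0,0.0003,0.001,0,0,0,0,0.0003,0.001,0,0,0,0])

```text
clock: 15.3
eef_pos: [611.0, 34.0, -8.5]
eef_rot: [-3.141, -0.0, 1.29]
wrist_force: [-0.5, -2.9, -0.0]
finger_gap: 40.0
finger_force: 1.1
```

```bash
python3 m.py w10
```

```text
mod ((105.7713623046875, 0.024906158447265625), (70.44449615478516, 104.5101318359375), 89.91737365722656) 56.624612428357864
15.35 tcp 60.85741560959867 0.7241873635234781 [610.99893256  33.99389962  -8.51783093] [-3.14147433e+00 -6.68100417e-05  1.29035910e+00] [ 0.13919449 -1.27409949 -0.38679031]
ahead 22152 ((114.92911529541016, 0.01812744140625), (70.46723937988281, 86.13522338867188), 89.99576568603516)
```

Request:
jog_arm(plan=[0.0001,0.0005,0,0,0,0,0.0003,0.001,0,0,0,0,0.0003,0.001,0,0,0,0])

```text
clock: 15.65
eef_pos: [611.2, 34.8, -8.5]
eef_rot: [-3.141, 0.0, 1.29]
wrist_force: [-2.2, -2.0, 0.1]
finger_gap: 40.1
finger_force: 2.0
```

Request:
jog_arm(plan=[0.0001,0.0005,0,0,0,0,0.0003,0.001,0,0,0,0,0.0003,0.001,0,0,0,0])

```text
clock: 15.95
eef_pos: [611.1, 34.8, -8.5]
eef_rot: [-3.141, 0.002, 1.29]
wrist_force: [-6.5, -9.7, 2.5]
finger_gap: 39.9
finger_force: 5.6
```

```bash
sed -i 's/158/170/g' m.py; python3 m.py w11
```

```text
mod ((167.7529754638672, -2.2197227478027344), (78.7362060546875, 4.601851463317871), 89.86917114257812) 46.50636900314197
mod ((107.82679748535156, 0.007480621337890625), (70.41545867919922, 107.14177703857422), 89.95455932617188) 56.5991635836769
16.0 tcp 61.70600362524062 0.7813175566361817 [611.17820828  34.82529946  -8.4647502 ] [-3.14084521e+00  1.60792413e-03  1.29002208e+00] [-6.03062386 -9.25926315  2.86282001]
ahead 22885 ((117.04261016845703, 0.000171661376953125), (70.41545867919922, 88.71015930175781), 89.95455932617188)
```

The arm stopped against the stop at about 11 N with the module square, y 0.0. Next: retreat straight back, rise, and look over the module and the button.

Request:
jog_arm(plan=[-0.0008,-0.0029,0,0,0,0,-0.0028,-0.0096,0,0,0,0,-0.0083,-0.0288,0,0,0,0,-0.0083,-0.0288,0.04,0,0,0,-0.0083,-0.0288,0.085,0,0,0,-0.0083,-0.0288,0.13,0,0,0,0.01,0.015,0.14,0,0,0,0.025,0.055,0.14,0,0,0,0.04,0.1,0.14,0,0,0,0.055,0.14,0.14,0,0,0,0.07,0.18,0.14,0,0,0,0.07,0.194,0.14,0,0,0,0.07,0.194,0.14,0,0,0,0.07,0.194,0.14,0,0,0,0.07,0.194,0.14,0,0,0], claw=0)

```text
clock: 17.5
eef_pos: [681.7, 228.2, 132.0]
eef_rot: [3.141, -0.0, 1.289]
wrist_force: [-0.2, 1.0, -0.1]
finger_gap: 0.3
finger_force: 0.0
```

```bash
python3 - <<'E'
from h import *
look('wrist','wb');look('top','t2');s=manip.read_state();print(s['clock'],s['eef_pos'],s['eef_rot'],s['finger_gap'])
q=np.load('pics/wb.npz');w=np.load('pics/t2.npz')
a=q['p'];b=cv2.resize(w['p'][95:215,150:310],(512,384));cv2.imwrite('pics/both.png',cv2.resize(np.hstack([a,b]),(800,300),interpolation=cv2.INTER_AREA)[:,:,::-1])
E
```

```text
17.6 [681.80622978 228.49003963 132.06951446] [ 3.14117036e+00 -2.61202752e-04  1.28881763e+00] 0.43354558775697083
```

View pics/both.png

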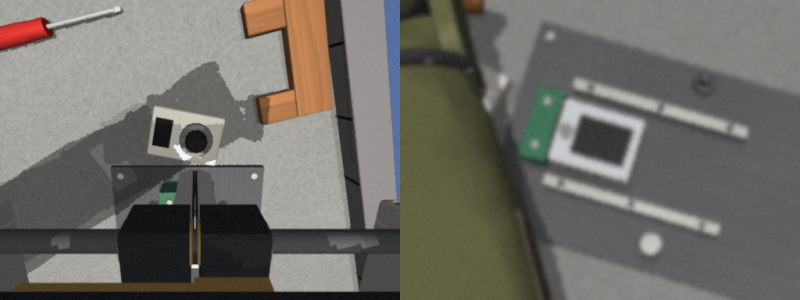

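Right half: the module sits square against the green stop, with clear gaps to both rails. Left half: the button at shown (197,140), or full-size (252,179).

```bash
python3 - <<'E'
from h import *
s=np.load('pics/wb.npz');d=s['d'];p=s['p'].astype(int);fx,fy,cx,cy=s['k']
v,u=np.mgrid[0:384,0:512];P=np.stack([(u-cx)/fx*d,(v-cy)/fy*d,d],-1)@R(s['a']).T+s['o'];Z=P[...,2]
m=(u>215)&(u<290)&(v>145)&(v<206)&(Z>42)&(Z<75)
k,l,st,c=cv2.connectedComponentsWithStats(m.astype(np.uint8))
for i in range(1,k):
    if st[i,4]>60:q=P[l==i];print(st[i],q.mean(0),np.percentile(q[:,2],[5,50,95]),cv2.minEnclosingCircle(q[:,:2].astype(np.float32)))
for x,y in((252,179),(248,176),(256,182)):print(pt('wb',x,y),p[y,x])
m2=(abs(u-252)<14)&(abs(v-179)<12)&(p.sum(-1)<110);print(m2.sum(),P[m2].mean(0),np.median(Z[m2]))
f=(abs(u-252)<30)&(v>205)&(v<270)&(Z>100)&(d>0);print('tip min z',np.percentile(Z[f],[0,1,5]))
E
```

```text
[ 230  159   43   42 1442] [685.47733738 234.23299077  52.54314249] [46.99703396 49.20878115 59.00867606] ((684.9005737304688, 232.3028564453125), 22.902921676635742)
[687.11635011 235.83691934  58.40943989] [27 27 29]
[684.08342292 239.89686131  58.16385403] [30 27 26]
[690.15611304 231.73518808  58.54851587] [22 23 23]
535 [685.8885536  235.38446224  57.90586847] 58.240617721326885
tip min z [168.61564269 171.86366203 177.39386629]
```

Button top at about (686,235.5), z≈57. Next I align, descend, and press in small steps while watching the force.

Request:
jog_arm(plan=[0.0042,0.007,-0.03,0,0,0,0.0042,0.007,-0.07,0,0,0,0.0042,0.007,-0.095,0,0,0,0.0042,0.007,-0.106,0,0,0,0.0042,0.007,-0.109,0,0,0,0.0042,0.007,-0.111,0,0,0,0.0042,0.007,-0.111,0,0,0])

```text
clock: 18.3
eef_pos: [686.7, 236.8, 22.2]
eef_rot: [3.139, -0.001, 1.29]
wrist_force: [-0.4, -1.1, 2.4]
finger_gap: 0.2
finger_force: 0.7
```

Request:
jog_arm(plan=[0,0,-0.001,0,0,0,0,0,-0.002,0,0,0,0,0,-0.003,0,0,0,0,0,-0.003,0,0,0])

```text
clock: 18.7
eef_pos: [686.3, 237.0, 18.0]
eef_rot: [3.14, -0.001, 1.29]
wrist_force: [2.8, -0.9, 3.4]
finger_gap: 0.6
finger_force: 1.9
```

Request:
jog_arm(plan=[0,0,-0.001,0,0,0,0,0,-0.002,0,0,0,0,0,-0.002,0,0,0])

```text
clock: 19.0
eef_pos: [686.3, 237.0, 16.4]
eef_rot: [3.14, -0.001, 1.29]
wrist_force: [2.3, -1.3, 8.2]
finger_gap: 0.7
finger_force: 4.0
```

Request:
jog_arm(plan=[0,0,-0.001,0,0,0,0,0,-0.0015,0,0,0,0,0,-0.0015,0,0,0,0,0,-0.0015,0,0,0])

```text
clock: 19.4
eef_pos: [686.5, 237.1, 16.2]
eef_rot: [3.14, -0.001, 1.29]
wrist_force: [-2.6, -2.7, 17.4]
finger_gap: 0.5
finger_force: 8.5
```

The button is at its hard stop: 17 N and no further travel. I release it and rise clear.

Request:
jog_arm(plan=[0,0,0.005,0,0,0,0,0,0.02,0,0,0,0,0,0.06,0,0,0,0,0,0.1,0,0,0,0,0,0.118,0,0,0,0,0,0.118,0,0,0,0,0,0.118,0,0,0])

```text
clock: 20.1
eef_pos: [685.2, 236.9, 131.1]
eef_rot: [-3.14, 0.001, 1.291]
wrist_force: [-0.1, 1.3, -0.4]
finger_gap: 0.4
finger_force: 0.0
```

```bash
python3 m.py t3 top | head -3; python3 - <<'E'
from h import *
look('wrist','wc');s=np.load('pics/wc.npz');print([pt('wc',x,y).round(1).tolist() for x,y in((248,174),(252,172),(245,170))])
E
```

```text
mod ((119.01860046386719, 1.4858856201171875), (70.46796417236328, 97.6319351196289), 89.70453643798828) 55.140871972139735
20.15 tcp 276.2028092983729 -14.43845349559294 [685.00222772 236.79196807 130.1675341 ] [-3.13899527e+00  1.51125774e-03  1.29045509e+00] [ 0.55794336 -0.28889604 -0.22691258]
ahead 0 
[[687.1, 248.5, 47.5], [691.7, 249.7, 48.8], [685.3, 253.6, 48.0]]
```

The rear edge is at x=70.2, so the module's centre is at 115 mm: home and square. The arm is clear of everything, so I hand the job in.

```bash
python3 -c "
from cell import manip
print(manip.sign_off())"
```

```text
the job is handed in; nothing more can be done
None
```

The module is home and square against the end stop, with no sign of rail contact in the measurements. I then pressed the start button to its hard stop (17 N) and let it go, without checking by camera that it sprang back, and handed the job in at about 20 s.

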